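# Slide a sheet-metal blank off its rest board and butt it up on the bench pin

## Robot

A 6-joint arm with a two-finger parallel gripper is mounted at the origin on the work surface. World frame = base frame: x ahead of the robot, y to its left, z up, the work surface at z = 0. Lengths are in m, angles in degrees, forces in N, time in s.
With the tool pointing down it reaches from about 0.3 to 0.75 m from the base axis. Payload 8.5 kg.
Tool frame: the origin (TCP) lies at the centre of the arm's flange, where the gripper is bolted on; the fingertips stand 173 mm ahead of it and the grasp point (between the pads) lies env.pinch_z ahead of it (env.pinch_z is the distance from the TCP to the grasp point, in m); z points along the fingers, y is the line along which they close (so a half turn about z gives the same grasp; the last joint's range is limited). The gripper opens to 85 mm and grips with 20 to 120 N. Pads are 22 mm wide; open, the fingers measure 114 mm over their backs; the gripper's body (76 mm by 85 mm) begins 54 mm behind the grasp point. The pads swing forward as they close: fully open they stand 13 mm farther back than shut.
Start: joints at [64.956, 21.807, 74.336, -0, 83.858, -12.336], TCP at [0.121, 0.537, 0.405] pointing down, gripper open.
Joint ranges: [-178.18, 178.18], [-50.72, 133.34], [12.68, 142.11], [-81.47, 261.47], [9.98, 163.14], [-165.26, 165.26]. Speed limits (degrees/s): [136.94, 136.94, 180, 180, 180, 180].

## Interface

Orientations are given as a 3x3 rotation matrix whose columns are the frame's x, y, z axes.
In Python, from rig import env, get_image, job, spotter gives the robot as it stands. The module is installed in compiled form; this text tells all that it offers.
- The arm moves only by the shell command python3 -m creep 'ROWS' [FORCE]. ROWS is text: rows parted by semicolons, each of 7 numbers parted by spaces: the turn, a rotation vector about the tool's x, y, z in units of 8 degrees (1.0 is 8 degrees), then the shift along the tool's x, y, z in units of 30 mm (1.0 is 30 mm), then the finger opening in mm, from 0 to 85.4. A call has 1 to 12 rows; each row is the pose to reach, as a shift and turn from the pose commanded when the call began, along the tool's axes at that moment; what a row does not reach only later rows make up. A row lasts 1/10 s, in which the tool goes at most 50 mm and 8.59 degrees, less where a joint would pass 70% of its speed; a pose out of reach is approached as far as the arm can. A call with a gripper value outside its range is refused whole. The fingers move at their own pace and stop on an object; FORCE is the grip in N (left out, the last holds). Time passes only in rows, so rows that repeat a pose let the fingers close. It gives the time, the measured TCP pose, the force, the opening and the grip force at its end, in the units of the state.
- env.observe(): the state, without advancing time (a new reading comes with each control period).
- get_image(name): name is "scene" or "top" or "wrist"; returns a dict with "image" (480x640x3 uint8, blue, green, red), "depth" (480x640 float32, m along the optical axis (not along the pixel's ray), 0 where there is no reading), "intrinsics" (3x3 intrinsics, pixels), "view" (4x4, takes a point from world to camera coordinates). Camera axes: x right, y up, looking along -z (the intrinsics and any distortion apply to the point x, -y, -z); pixel columns grow to the right and rows downward; lengths in m; the calibration is good to about 2 mm. A picture is of the moment at which its call begins.
- job.close_job(): hands the job in; it is judged then, once.
Trained networks look in a picture, given as the dict that the camera call returned (one of the last four; its "shot" number tells which), for a name from the list of things; names that differ only in an ending like _2 or _b are one class to them, and where a whole thing is asked for, a point or a joint stands for the part that bears it (a point fixed in the world has none). Each returns a list of dicts, best first, with "p" (0 to 1); they miss things now and then, are a little off and sometimes report something else, mostly with a low value. They report only what shows in the picture. A call takes as long as a camera call. They do not tell look-alikes from the thing itself.
- spotter.boxes_of(label, picture): "xy" ([column, row] in pixels, amid what is visible of it).
The state is a dict: "time_s": time; "q": joint angles; "qvel": joint speeds; "joint_efforts": joint torques, N m; "position": TCP position; "tool_rot": TCP orientation; "ft_force": force on the tool from outside, world axes, zero at the start; "wrist_torque": the same for the moment, N m; "grip_width": finger opening in m; "gripper_force": force on a finger pad.
Only numpy, scipy, OpenCV 4.12 (cv2) and the standard library are available. Lean on these libraries where they do the work, as an engineer would, in place of code of your own. Each camera call takes 0.05 s, during which the arm holds its last target. There are 200 camera calls.

## Task

Slide the flat metal blank along the channel of the wooden rest board until its end sticks out over the board's open end, far enough (a finger's width or more) to be pinched, then pinch it there and lift it off. Set it down gently on the bench pin's tongue, flat, centred and straight along it, with its end butted right up against the iron bracket, and let go. Do not drop it, and leave the file, the try square and the calliper where they lie.

Things in the scene. Friction and masses are not known exactly. Their poses are not given: they have to be found in the camera images.
- blank: flat rectangular sheet-metal blank, plain bright metal, 140 x 64 x 3 mm, about 0.16 to 0.32 kg, loose. Origin: centre of its underside; x along its length, y across its width, z up. It starts wholly inside the board's channel, its x within a few degrees of the board's x; it slides on the waxed wood with a friction coefficient of about 0.15.
- board: fixed wooden rest board, 220 x 110 mm, surface 50 mm above the table. A channel 70 mm wide runs along x between two dark strips 20 mm wide, 4 mm high, so a blank in it cannot be gripped by its sides. It is open at the -x end (towards the robot), where strips and board end together; a 4 mm strip closes it at x = +98 mm. Origin: centre of the underside, on the table.
- board_lip (a point): middle of the channel floor at the very edge of the board's open end: (-110, 0, 50) mm in the board's frame, axes as the board's. Beyond it (towards -x) is free air down to the table.
- pin: fixed bench pin: level wooden tongue 44 mm wide, top 60 mm above the table, along x from -90 mm (free end, towards the robot) to a dark iron bracket across it: 112 mm wide, upright near face at x = +50 mm, top at 86 mm, its screw up to 103 mm. Beside the tongue, up to the bracket, is free air down to the table. Origin: on the table under the middle; z up.
- pin_seat (a point): point on the tongue's top, (-20, 0, 60) mm in the pin's frame, axes as the pin's: where the blank's origin comes to lie when it is centred across the tongue and its end butts against the bracket's near face.
- file: flat hand file with a wooden handle, 220 mm long, lying; a bystander, loose. Origin: centre of its underside, on the table.
- square: steel try square, 100 mm stock with a 160 mm blade, lying; a bystander, loose. Origin: centre of its underside, on the table.
- calliper: steel calliper, 220 mm long, lying; a bystander, loose. Origin: centre of its underside, on the table.
Mind the look-alikes: they are no part of the job. Several things have the shape of the blank; the one meant has the colours described above.

How it is judged (in metres and radians):
On the way, in this order (a step that is already met when the one before it is completed fails the run):
1. the blank, still lying flat on the board, sticks out at least 18 mm beyond its open end (x of blank in the frame of board_lip between -0.01 and 0.052 m and distance between blank and board_lip below 0.07 m and z of blank in the frame of board_lip below 0.006 m and angle between blank's own z axis and vertical below 0.1 rad), for 0.1 s.
2. the blank is held in the fingers, lifted clear of the board (height (world z) of blank above 0.07 m and contact force between blank and board below 0.01 N and contact force between blank and the fingers above 0.5 N), for 0.2 s.
At the end, for the whole second after the job is handed in: The blank rests on the pin's tongue, let go and still, either face up: flat within 3.5 degrees, underside within 4 mm of the tongue's top, centred within 9 mm, straight within 5.7 degrees, its end within 5 mm of the bracket's near face (angle between blank's own z axis and vertical below 0.06 rad and x of blank in the frame of pin_seat between -0.005 and 0.004 m and y of blank in the frame of pin_seat between -0.009 and 0.009 m and z of blank in the frame of pin_seat between -0.004 and 0.004 m and angle between the x axis of blank and the x axis of pin, either way round below 0.1 rad and linear speed of blank below 0.02 m/s and angular speed of blank below 0.1 rad/s and contact force between blank and pin above 0.3 N); the robot touches nothing.
It fails at once if the blank falls or is let down off the board or pin (its centre below 30 mm above the table) (height (world z) of blank below 0.03 m).
It fails at once if the blank is dropped: let go 15 mm or more above the tongue (horizontal distance between blank and pin_seat below 0.1 m and z of blank in the frame of pin_seat above 0.015 m and contact force between blank and anything else below 0.01 N).
It fails at once if the file, the try square or the calliper is moved more than 40 mm (distance of any of file, square, calliper from where it was at the start of the episode above 0.04 m).
It also fails if it takes over 54 s, if anything falls off the work surface, if the arm or the gripper's body presses on something with over 40 N, if the wrist force passes 120 N, or if a joint passes its speed limit or range.

## Working session

There is one attempt and no reset: what is moved stays moved. The work goes in short steps, Python scripts to look and compute and a shell command to move; the robot and the scene stay as the last step left them, time stands still between calls to the robot, and variables do not carry over. Pictures are saved under pics/ and viewed, at most 10 in all, crops included, and the job is handed in when it is done.

```bash
mkdir -p pics; cat > h.py <<'E'
import numpy as np, cv2
from rig import env, get_image, job, spotter
def world(p,u,v,d=None):
    K=p["intrinsics"];d=p["depth"][int(v),int(u)] if d is None else d
    c=np.array([(u-K[0,2])/K[0,0]*d,-(v-K[1,2])/K[1,1]*d,-d,1])
    return (np.linalg.inv(p["view"])@c)[:3]
def cloud(p):
    K=p["intrinsics"];d=p["depth"];v,u=np.mgrid[:480,:640]
    c=np.stack([(u-K[0,2])/K[0,0]*d,-(v-K[1,2])/K[1,1]*d,-d,np.ones_like(d)],-1)
    return (c@np.linalg.inv(p["view"]).T)[...,:3]
E
python3 - <<'E'
from h import *
s=env.observe(); print(s["position"],s["tool_rot"],env.pinch_z,s["ft_force"],s["time_s"])
for n in("top","scene"):
    p=get_image(n); cv2.imwrite(f"pics/{n}0.png",p["image"]); np.savez(f"{n}0.npz",**{k:p[k] for k in("image","depth","intrinsics","view")})
    for l in("blank","board","pin","file","square","calliper"):
        for b in spotter.boxes_of(l,p): 
            u,v=b["xy"]; print(n,l,np.round([u,v]),round(b["p"],2),np.round(world(p,u,v),3))
E
```

```text
[0.12098665 0.53648696 0.40411525] [[-9.75498446e-01  2.20005496e-01 -6.02320465e-04]
 [ 2.20006117e-01  9.75497613e-01 -1.31007471e-03]
 [ 2.99338540e-04 -1.41049003e-03 -9.99998960e-01]] 0.1547 [-0.65056327 -0.21724612  0.43057365] 0.0
top blank [350. 313.] 0.88 [ 0.332 -0.058  0.004]
top blank [128. 166.] 0.65 [0.664 0.452 0.006]
top blank [214. 300.] 0.64 [0.357 0.25  0.   ]
top blank [252. 172.] 0.61 [0.642 0.159 0.054]
top board [270. 183.] 0.82 [0.617 0.122 0.054]
top pin [383. 168.] 0.69 [ 0.65  -0.123  0.061]
top file [325. 194.] 0.69 [0.601 0.    0.013]
top file [252. 171.] 0.57 [0.644 0.162 0.049]
top square [107. 242.] 0.98 [ 0.489  0.5   -0.002]
top calliper [513. 188.] 0.76 [ 0.617 -0.425  0.003]
scene blank [430. 282.] 0.8 [0.367 0.257 0.006]
scene blank [432. 408.] 0.64 [0.673 0.461 0.004]
scene blank [346. 224.] 0.64 [ 0.332 -0.062  0.005]
scene blank [333. 308.] 0.63 [0.646 0.161 0.054]
scene board [340. 323.] 0.62 [0.67  0.201 0.053]
scene pin [249. 253.] 0.97 [ 0.661 -0.121  0.061]
scene file [298. 281.] 0.72 [0.611 0.007 0.011]
scene file [199. 214.] 0.45 [ 0.612 -0.417  0.007]
scene square [474. 365.] 0.64 [0.52  0.471 0.006]
scene calliper [200. 215.] 0.73 [ 0.615 -0.41   0.006]
scene calliper [475. 365.] 0.73 [0.515 0.473 0.004]
```

View pics/top0.png

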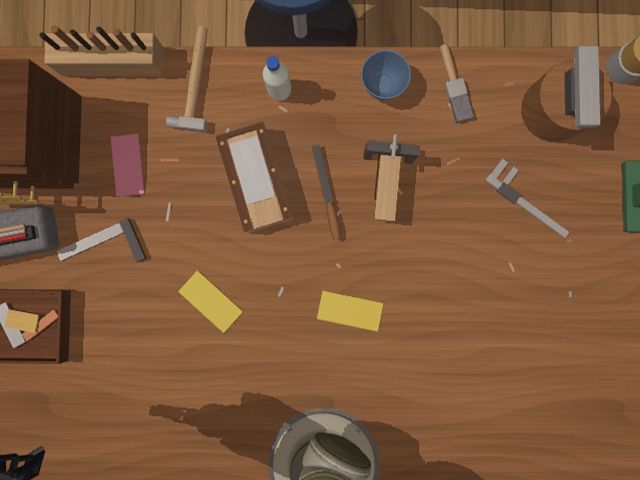

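```bash
python3 - <<'E'
import cv2
i=cv2.imread("pics/top0.png"); cv2.imwrite("pics/crop0.png",cv2.resize(i[110:260,190:440],None,fx=3.2,fy=3.2,interpolation=cv2.INTER_CUBIC))
E
```

```text
(no output)
```

View pics/crop0.png

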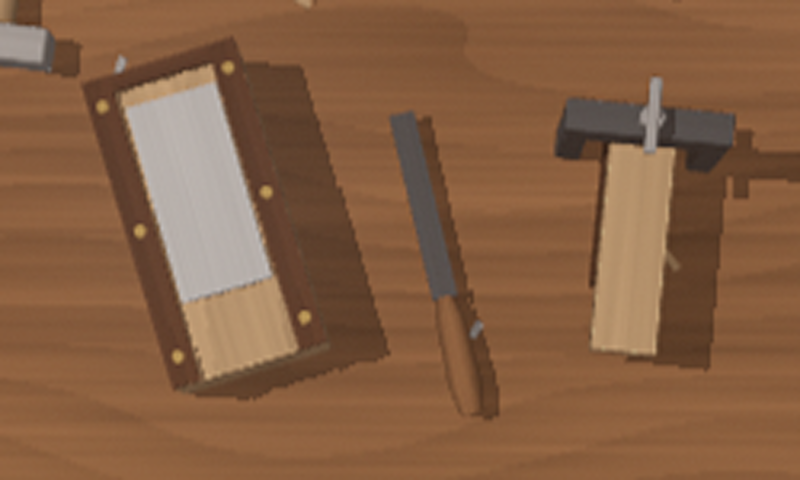

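Candidates: yellow (210,302), yellow (350,311), magenta (128,166), and bright metal (252,170) in the board's channel. The last is the one: plain bright metal, lying in the channel. The crop confirms it. The board's open end is at about (270,228), the pin's tongue spans (388,160)-(386,220), and the bracket is at (392,150).

```bash
cat > m.py <<'E'
from h import *
def rect(p,mask,z,name):
    mask=cv2.morphologyEx(mask.astype(np.uint8),cv2.MORPH_OPEN,np.ones((2,2)))
    n,l,s,c=cv2.connectedComponentsWithStats(mask); k=1+np.argmax(s[1:,4]); v,u=np.nonzero(l==k)
    # intersect pixel rays with plane z
    W=np.array([pt(p,a,b,z) for a,b in zip(u,v)])[:,:2]
    (c,sz,a)=cv2.minAreaRect((W*1000).astype(np.float32)); 
    B=cv2.boxPoints((c,sz,a)); e=[B[1]-B[0],B[2]-B[1]]; e=max(e,key=np.linalg.norm); e=e*np.sign(e[0])
    print(name,s[k,4],"c",np.round(c,1),"size",np.round(sz,1),"yaw",round(np.degrees(np.arctan2(e[1],e[0])),2),"mean",np.round(W.mean(0)*1000,1)); return c,sz,e
def pt(p,u,v,z):
    a=world(p,u,v,0.5);b=world(p,u,v,1.0); return a+(b-a)*(z-a[2])/(b[2]-a[2])
E
python3 - <<'E'
from m import *
for n in("top","scene"):
    p=dict(np.load(n+"0.npz")); C=cloud(p); I=p["image"].astype(int); hsv=cv2.cvtColor(p["image"],cv2.COLOR_BGR2HSV)
    X,Y,Z=C[...,0],C[...,1],C[...,2]
    bd=(X>.48)&(X<.80)&(Y>.04)&(Y<.28)
    pn=(X>.5)&(X<.8)&(Y<-.04)&(Y>-.22)
    print(np.median(Z[(X>.3)&(X<.8)&(abs(Y)<.3)]))
    rect(p,bd&(Z>.035)&(Z<.07),.053,n+" board")
    m=bd&(Z>.035)&(hsv[...,1]<50)&(hsv[...,2]>120); print(np.median(Z[m])); rect(p,m,.053,n+" blank")
    m=bd&(Z>.035)&(hsv[...,2]>110); rect(p,m,.052,n+" channel")
    m=pn&(Z>.045)&(Z<.072)&(hsv[...,2]>110)&(hsv[...,1]>60); print(np.median(Z[m])); rect(p,m,.06,n+" tongue")
    m=pn&(Z>.072)&(Z<.094); rect(p,m,.086,n+" bracket")
E
```

```text
0.0005257931101909641
top board 5076 c [630.6 155.7] size [222.6 110.6] yaw 17.62 mean [630.1 155.5]
0.05266828665554113
top blank 1858 c [644.1 159.3] size [140.6  64.5] yaw 17.04 mean [643.8 159.2]
top channel 3002 c [624.2 153.3] size [208.8  71.2] yaw 17.43 mean [623.2 153.1]
0.05975570720384937
top tongue 1339 c [ 605.7 -134.9] size [ 45.1 141.4] yaw -5.52 mean [ 604.8 -135. ]
top bracket 283 c [ 688.1 -113.8] size [54.  24.5] yaw 83.81 mean [ 688.1 -112.9]
0.0017878254369417812
scene board 3632 c [637.3 166.5] size [235.1 115.4] yaw 17.53 mean [645.7 169.8]
0.05403560245204164
scene blank 1288 c [647.4 165.8] size [141.1  66.4] yaw 16.59 mean [650.4 167. ]
scene channel 3609 c [636.6 166. ] size [235.3 115.6] yaw 17.53 mean [644.6 169.1]
0.06035298303225356
scene tongue 639 c [ 601.1 -119.3] size [ 59.3 125.4] yaw -6.0 mean [ 603.5 -121. ]
scene bracket 223 c [ 695.8 -106.9] size [77.6 30.2] yaw 84.72 mean [ 696.2 -106.2]
```

```bash
cat > go.py <<'E'
import sys
from h import *
from scipy.spatial.transform import Rotation as R
# go.py x y z(TCP, mm) angle_of_tool_y(deg)
def rows(x,y,z,a):
    s=env.observe(); T=np.array(s["tool_rot"]); a=np.radians(a)
    yy=np.array([np.cos(a),np.sin(a),0]); zz=np.array([0,0,-1.]); G=np.c_[np.cross(yy,zz),yy,zz]
    r=np.degrees(R.from_matrix(T.T@G).as_rotvec())/8
    t=T.T@(np.array([x,y,z])/1000-s["position"])/.03
    print(np.round(np.r_[r,t],3), "q",np.round(s["q"],0),"t",s["time_s"],"F",np.round(s["ft_force"],1),"w",s["grip_width"])
if __name__=="__main__": rows(*map(float,sys.argv[1:]))
E
python3 go.py 672.6 168.3 260 107.4
```

```text
[ -0.      0.     -3.764 -20.636  -7.927   4.825] q [ 65.  22.  74.  -0.  84. -12.] t 0.7 F [-0.3  0.1 -0.2] w 0.08533979614357758
```

```bash
R='0 0 -3.76 -20.64 -7.93 2 0'; python3 -m creep '0 0 -3.76 -20.64 -7.93 1 0;0 0 -3.76 -20.64 -7.93 1 0;0 0 -3.76 -20.64 -7.93 1 0;0 0 -3.76 -20.64 -7.93 1 0;0 0 -3.76 -20.64 -7.93 1 0;0 0 -3.76 -20.64 -7.93 1 0;0 0 -3.76 -20.64 -7.93 1 0;0 0 -3.76 -20.64 -7.93 1 0;0 0 -3.76 -20.64 -7.93 1 0;0 0 -3.76 -20.64 -7.93 1 0;0 0 -3.76 -20.64 -7.93 1 0;0 0 -3.76 -20.64 -7.93 1 0' 40; python3 go.py 672.6 168.3 245 107.4
```

```text
time_s: 1.9
position: [0.6076, 0.2113, 0.3783]
tool_rot: [[-0.954, -0.298, 0.0], [-0.298, 0.954, 0.0], [-0.0, 0.0, -1.0]]
ft_force: [0.1, 0.8, 0.5]
grip_width: -0.0001
gripper_force: 0.0
[ 0.000e+00  1.000e-03 -5.000e-03 -1.640e+00 -2.016e+00  4.444e+00] q [  9.  32.  61.   0.  87. -99.] t 1.9 F [0.1 0.8 0.5] w -5.034029536561742e-05
```

```bash
python3 -m creep '0 0 0 -1.64 -2.02 1 0;0 0 0 -1.64 -2.02 2.5 0;0 0 0 -1.64 -2.02 4.44 0;0 0 0 -1.64 -2.02 4.44 0;0 0 0 -1.64 -2.02 4.44 0;0 0 0 -1.64 -2.02 4.44 0' ; python3 go.py 672.6 168.3 227 107.4
```

```text
time_s: 2.5
position: [0.6714, 0.1698, 0.2462]
tool_rot: [[-0.954, -0.299, 0.001], [-0.299, 0.954, 0.0], [-0.001, -0.0, -1.0]]
ft_force: [-0.1, 0.2, -0.8]
grip_width: 0.0001
gripper_force: 0.0
[-0.002  0.009 -0.003 -0.023 -0.06   0.64 ] q [   4.   43.   61.    0.   75. -103.] t 2.5 F [-0.1  0.2 -0.8] w 0.00012955726905268856
```

```bash
python3 - <<'E'
from h import *
p=get_image("wrist"); cv2.imwrite("pics/w1.png",p["image"])
E
```

```text
(no output)
```

View pics/w1.png

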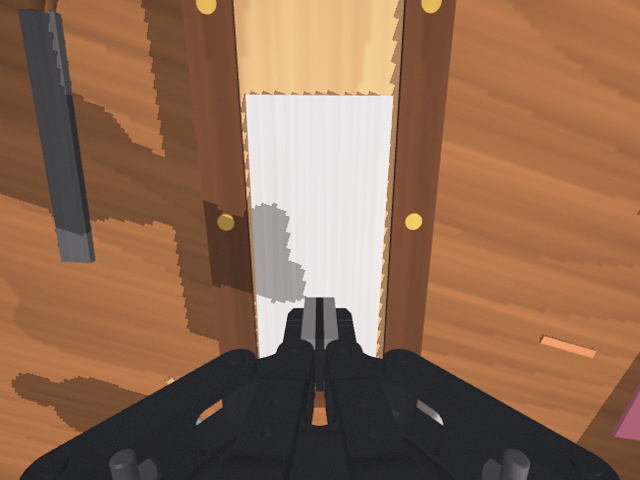

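The wrist view shows the shut fingertips at (320,300), centred over the bright blank and between the strips. The blank's leading end is at row 95. Next I press down gently.

```bash
python3 -m creep '0 0 0 0 0 0.3 0;0 0 0 0 0 0.5 0;0 0 0 0 0 0.55 0;0 0 0 0 0 0.6 0;0 0 0 0 0 0.63 0;0 0 0 0 0 0.63 0'; python3 -m creep '0 0 0 0 0 0.03 0;0 0 0 0 0 0.06 0;0 0 0 0 0 0.06 0'
```

```text
time_s: 3.15
position: [0.6712, 0.1697, 0.2265]
tool_rot: [[-0.954, -0.299, 0.001], [-0.299, 0.954, 0.0], [-0.001, -0.0, -1.0]]
ft_force: [-0.7, -0.9, 1.1]
grip_width: 0.0001
gripper_force: 0.5
time_s: 3.45
position: [0.6714, 0.1697, 0.2265]
tool_rot: [[-0.954, -0.299, 0.003], [-0.299, 0.954, 0.0], [-0.003, -0.001, -1.0]]
ft_force: [-2.2, -0.0, 9.1]
grip_width: 0.0001
gripper_force: 5.0
```

```bash
python3 -m creep '0 0 0 0.1 0 0.05 0;0 0 0 0.3 0 0.05 0;0 0 0 0.5 0 0.05 0;0 0 0 0.7 0 0.05 0;0 0 0 0.9 0 0.05 0;0 0 0 1 0 0.05 0;0 0 0 1 0 0.05 0'
cat > b.py <<'E'
from m import *
import sys
p=get_image(sys.argv[1] if len(sys.argv)>1 else "top"); C=cloud(p); hsv=cv2.cvtColor(p["image"],cv2.COLOR_BGR2HSV)
X,Y,Z=C[...,0],C[...,1],C[...,2]
m=(X>.44)&(X<.80)&(Y>.04)&(Y<.28)&(Z>.035)&(Z<.07)&(hsv[...,1]<50)&(hsv[...,2]>120)
cv2.imwrite("pics/b.png",p["image"])
v,u=np.nonzero(m); W=np.array([pt(p,a,b,.053) for a,b in zip(u,v)])[:,:2]*1000
a=np.radians(17.4); D=W-[525.3,122.6]; lx=D@[np.cos(a),np.sin(a)]; ly=D@[-np.sin(a),np.cos(a)]
print("lip-frame leading end",np.percentile(lx,[0.5,2]),"y range",np.percentile(ly,[1,99]))
c,sz,e=rect(p,m,.053,"blank")
E
python3 b.py
```

```text
time_s: 4.15
position: [0.6432, 0.1607, 0.2264]
tool_rot: [[-0.954, -0.298, 0.008], [-0.298, 0.954, 0.001], [-0.008, -0.002, -1.0]]
ft_force: [-0.3, -0.1, 16.6]
grip_width: 0.0001
gripper_force: 8.1
lip-frame leading end [28.7472578 29.4344824] y range [-31.29773531  -8.64628973]
blank 217 c [587.7 111.9] size [68.  21.8] yaw 0.73 mean [581.5 115.1]
```

```bash
python3 -m creep '0 0 0 0.2 0 0 0;0 0 0 0.5 0 0 0;0 0 0 0.8 0 0 0;0 0 0 1.1 0 0 0;0 0 0 1.4 0 0 0;0 0 0 1.7 0 0 0;0 0 0 2.0 0 0 0;0 0 0 2.3 0 0 0;0 0 0 2.5 0 0 0;0 0 0 2.7 0 0 0;0 0 0 2.7 0 0 0;0 0 0 2.7 0 0 0'; python3 b.py; python3 b.py wrist;  cp pics/b.png pics/w2.png
```

```text
time_s: 5.4
position: [0.5662, 0.1364, 0.2264]
tool_rot: [[-0.954, -0.299, 0.008], [-0.299, 0.954, 0.0], [-0.008, -0.002, -1.0]]
ft_force: [-1.5, -0.9, 21.4]
grip_width: 0.0003
gripper_force: 10.9
lip-frame leading end [-50.82467989 -50.27260165] y range [-31.33656423  29.94692099]
blank 156 c [508.1  87. ] size [56.6 17.4] yaw 0.66 mean [502.2  89.1]
lip-frame leading end [-49.9908449  -48.92965381] y range [-29.30111079  32.91140754]
blank 36178 c [533.4 127.3] size [118.3  63.7] yaw 16.96 mean [520.6 123.4]
```

View pics/w2.png

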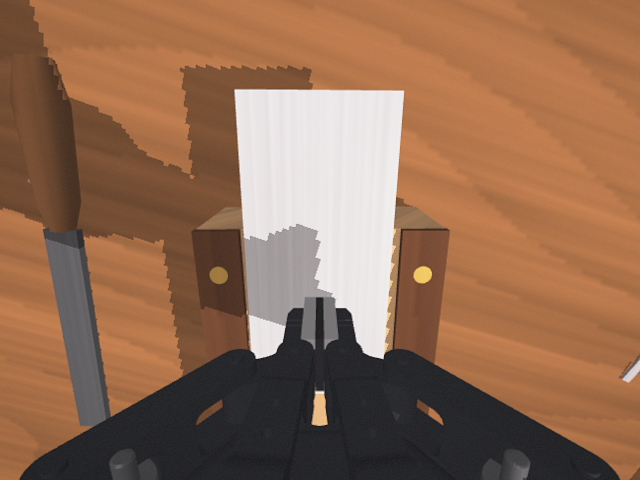

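```bash
python3 -m creep '0 0 0 0 0 -0.3 0;0 0 0 0 0 -1.2 10;0 0 0 0 0 -2 85;0 0 0 0 0 -2 85;0 0 0 0 0 -2 85;0 0 0 0 0 -2 85' ; python3 go.py 510 118 245 107.2; python3 b.py
```

```text
time_s: 6.1
position: [0.565, 0.1365, 0.282]
tool_rot: [[-0.954, -0.299, -0.002], [-0.299, 0.954, -0.0], [0.002, 0.001, -1.0]]
ft_force: [-0.5, -0.2, -0.4]
grip_width: 0.0675
gripper_force: 0.0
[ 0.004 -0.013  0.021  1.931 -0.042  1.236] q [   2.   31.   80.    0.   69. -105.] t 6.1 F [-0.5 -0.2 -0.4] w 0.06750493728269413
lip-frame leading end [-50.869211   -50.06399934] y range [-31.17939044  31.24851997]
blank 265 c [519.   90.4] size [82.7 23.9] yaw 0.68 mean [508.2  93.2]
```

```bash
python3 -m creep '0 0 0.02 1 -0.04 0 85;0 0 0.02 1.93 -0.04 0 85;0 0 0.02 1.93 -0.04 1 85;0 0 0.02 1.93 -0.04 1.24 85;0 0 0.02 1.93 -0.04 1.24 85' ; python3 go.py 510 118 200 107.2; python3 b.py wrist; cp pics/b.png pics/w3.png
```

```text
time_s: 6.65
position: [0.5104, 0.1181, 0.2446]
tool_rot: [[-0.955, -0.296, -0.003], [-0.296, 0.955, -0.0], [0.003, 0.001, -1.0]]
ft_force: [0.3, -0.0, 0.3]
grip_width: 0.0852
gripper_force: 0.0
[ 6.000e-03 -2.100e-02  1.000e-03  1.100e-02  0.000e+00  1.486e+00] q [   0.   29.   92.   -0.   59. -107.] t 6.65 F [ 0.3 -0.   0.3] w 0.08516454779594758
lip-frame leading end [-51.26188682 -49.88498858] y range [-29.44667642  32.86828177]
blank 23056 c [531.7 126.8] size [117.2  63.9] yaw 16.95 mean [525.3 124.9]
```

View pics/w3.png

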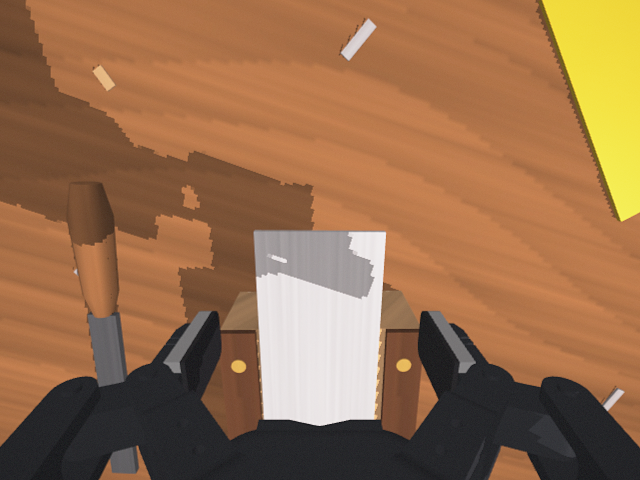

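The protruding end is at (255-386, 231) and the open pads stand either side of it at (190,340) and (450,340). The sheet is centred between them, so I descend and pinch.

```bash
python3 -m creep '0 -0.02 0 0.05 0 0.5 85;0 -0.02 0 0.05 0 1 85;0 -0.02 0 0.05 0 1.48 85;0 -0.02 0 0.05 0 1.48 85;0 -0.02 0 0.05 0 1.48 85' && python3 -m creep '0 0 0 0 0 0 66;0 0 0 0 0 0 60;0 0 0 0 0 0 55;0 0 0 0 0 0 50;0 0 0 0 0 0 50;0 0 0 0 0 0 50;0 0 0 0 0 0 50;0 0 0 0 0 0 50' 90
```

```text
time_s: 7.2
position: [0.5094, 0.1177, 0.2021]
tool_rot: [[-0.955, -0.296, 0.004], [-0.296, 0.955, 0.001], [-0.004, -0.0, -1.0]]
ft_force: [0.3, -0.2, -0.0]
grip_width: 0.085
gripper_force: 0.0
time_s: 8.0
position: [0.5091, 0.1177, 0.2027]
tool_rot: [[-0.955, -0.296, 0.005], [-0.296, 0.955, 0.001], [-0.005, -0.001, -1.0]]
ft_force: [-1.4, -1.4, 6.7]
grip_width: 0.0608
gripper_force: 95.2
```

```bash
python3 -m creep '0 0 0 0 0 -0.1 50;0 0 0 0 0 -0.3 50;0 0 0 0 0 -0.6 50;0 0 0 0 0 -0.9 50;0 0 0 0 0 -1.2 50;0 0 0 0 0 -1.2 50'; python3 - <<'E'
from h import *
for n in("scene","wrist"):
    p=get_image(n); I=p["image"]
    cv2.imwrite(f"pics/{n}4.png",I)
    C=cloud(p); hsv=cv2.cvtColor(I,cv2.COLOR_BGR2HSV); X,Y,Z=np.moveaxis(C,-1,0)
    m=(X>.44)&(X<.64)&(Y>.06)&(Y<.2)&(Z>.06)&(Z<.125)&(hsv[...,1]<40)&(hsv[...,2]>150); P=C[m]
    A=np.c_[P,np.ones(len(P))]; k,*_=np.linalg.lstsq(A[:,[0,1,3]],P[:,2],rcond=None); r=P[:,2]-A[:,[0,1,3]]@k
    g=abs(r)<.006; k,*_=np.linalg.lstsq(A[g][:,[0,1,3]],P[g,2],rcond=None)
    print(n,m.sum(),k, "z at lip/ctr", k@[.525,.123,1],k@[.545,.129,1],"slope along x deg",np.degrees(k[:2]@[.954,.299]),"across",np.degrees(k[:2]@[-.299,.954]))
a=cv2.imread("pics/scene4.png")[200:380,220:460]; cv2.imwrite("pics/s4.png",cv2.resize(a,None,fx=3,fy=3))
E
```

```text
time_s: 8.6
position: [0.509, 0.1176, 0.2388]
tool_rot: [[-0.955, -0.296, 0.005], [-0.296, 0.955, 0.001], [-0.005, -0.001, -1.0]]
ft_force: [-0.1, -0.6, -2.8]
grip_width: 0.0607
gripper_force: 97.6
scene 979 [-0.01900383 -0.0034295   0.0997724 ] z at lip/ctr 0.0893735596282251 0.08897290603166334 slope along x deg -1.0975049022534282 across 0.13810612478349962
wrist 25213 [-0.01974892 -0.00560255  0.09710627] z at lip/ctr 0.08604897497977666 0.0856203813223587 slope along x deg -1.1754590194839374 across 0.03209094491905078
```

View pics/s4.png

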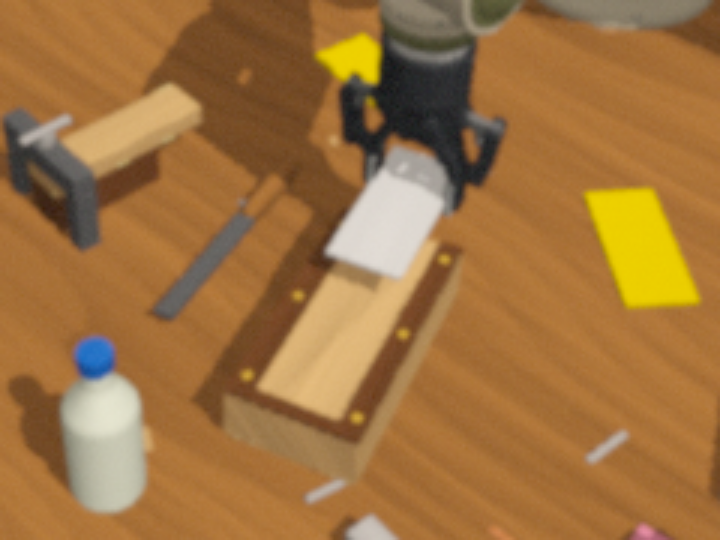

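The blank is held, nearly level (1° nose droop), clear of the board. Next I carry it to the pin.

```bash
python3 -m creep '0 0 0 0 0 -0.5 50;0 0 0 0 0 -1.3 50;0 0 0 0 0 -2 50;0 0 0 0 0 -2 50;0 0 0 0 0 -2 50'; python3 go.py 557.3 -131.2 290 84.5
```

```text
time_s: 9.2
position: [0.5084, 0.1176, 0.2965]
tool_rot: [[-0.955, -0.296, 0.002], [-0.296, 0.955, 0.001], [-0.002, 0.0, -1.0]]
ft_force: [-0.7, 0.4, -3.3]
grip_width: 0.0605
gripper_force: 98.1
[ 4.000e-03  1.300e-02  2.839e+00  8.950e-01 -8.403e+00  2.140e-01] q [  -0.   25.   89.    0.   66. -107.] t 9.2 F [-0.7  0.4 -3.3] w 0.060476699746004406
```

```bash
python3 -m creep '0 0.01 0.2 0.1 -0.6 0 50;0 0.01 0.5 0.2 -1.4 0 50;0 0.01 0.9 0.3 -2.4 0 50;0 0.01 1.2 0.4 -3.4 0 50;0 0.01 1.6 0.5 -4.4 0 50;0 0.01 1.9 0.6 -5.4 0 50;0 0.01 2.2 0.7 -6.4 0.1 50;0 0.01 2.5 0.8 -7.3 0.2 50;0 0.01 2.7 0.85 -7.9 0.21 50;0 0.01 2.84 0.9 -8.25 0.21 50;0 0.01 2.84 0.9 -8.4 0.21 50;0 0.01 2.84 0.9 -8.4 0.21 50'; python3 go.py 557.3 -131.2 228 84.5
cat > c.py <<'E'
from m import *
import sys
# blank and tongue in top and wrist views, in pin frame (seat origin)
zb=float(sys.argv[1])  # top face of the blank
seat=np.array([605.7,-134.9]); a=np.radians(-5.5); ex=np.array([np.cos(a),np.sin(a)]); ey=np.array([-np.sin(a),np.cos(a)])
for n in("top","wrist"):
    p=get_image(n); C=cloud(p); hsv=cv2.cvtColor(p["image"],cv2.COLOR_BGR2HSV); X,Y,Z=np.moveaxis(C,-1,0)
    cv2.imwrite(f"pics/c_{n}.png",p["image"])
    m=(X>.48)&(X<.68)&(Y>-.2)&(Y<-.07)&(abs(Z-zb)<.012)&(hsv[...,1]<50)&(hsv[...,2]>110)
    m=cv2.morphologyEx(m.astype(np.uint8),cv2.MORPH_OPEN,np.ones((3,3)))
    k,l,s,_=cv2.connectedComponentsWithStats(m); m=l==1+np.argmax(s[1:,4]); v,u=np.nonzero(m)
    W=np.array([pt(p,x,y,zb) for x,y in zip(u,v)])[:,:2]*1000-seat; x=W@ex; y=W@ey
    print(n,len(x),"far end x",np.percentile(x,[98,99.7]),"(bracket at 70) y",np.percentile(y[x>20],[.5,99.5]),"medZ",np.median(Z[m]))
    f=np.median(Z[m&True]); A=np.c_[C[m][:,:2],np.ones(m.sum())]; kk,*_=np.linalg.lstsq(A,Z[m],rcond=None); print("  slopes deg",np.degrees(kk[:2]@ex),np.degrees(kk[:2]@ey))
    for lo,hi in((10,25),(45,60)):
        t=(x>lo)&(x<hi); q=np.percentile(y[t],[1,99]) if t.any() else None; print("  strip",lo,q)
E
python3 c.py .140
```

```text
time_s: 10.4
position: [0.5574, -0.1309, 0.2908]
tool_rot: [[-0.995, 0.095, 0.001], [0.095, 0.995, 0.001], [-0.001, 0.001, -1.0]]
ft_force: [0.2, -0.4, -3.0]
grip_width: 0.0608
gripper_force: 98.1
[ 0.008  0.006  0.004  0.004 -0.014  2.092] q [ -25.   30.   81.    0.   69. -110.] t 10.4 F [ 0.2 -0.4 -3. ] w 0.060756004504737525Traceback (most recent call last):
  File "c.py", line 13, in <module>
    print(n,len(x),"far end x",np.percentile(x,[98,99.7]),"(bracket at 70) y",np.percentile(y[x>20],[.5,99.5]),"medZ",np.median(Z[m]))
                                                                              ~~~~~~~~~~~~~^^^^^^^^^^^^^^^^^^^
    return _quantile_unchecked(
        a, q, axis, out, overwrite_input, method, keepdims, weights)
    return _ureduce(a,
                    func=_quantile_ureduce_func,
    ...<5 lines>...
                    overwrite_input=overwrite_input,
                    method=method)
    r = func(a, **kwargs)
    result = _quantile(arr,
                       quantiles=q,
    ...<2 lines>...
                       out=out,
                       weights=wgt)
    slices_having_nans = np.isnan(arr[-1, ...])
                                  ~~~^^^^^^^^^
IndexError: index -1 is out of bounds for axis 0 with size 0
```

```bash
python3 -m creep '0 0 0 0 0 0.5 50;0 0 0 0 0 1 50;0 0 0 0 0 1.5 50;0 0 0 0 0 1.9 50;0 0 0 0 0 2.08 50;0 0 0 0 0 2.08 50'; python3 - <<'E'
from h import *
for n in("scene","wrist","top"):
    p=get_image(n); cv2.imwrite(f"pics/{n}5.png",p["image"]); np.savez(f"{n}5.npz",**{k:p[k] for k in("image","depth","intrinsics","view")})
a=cv2.imread("pics/scene5.png")[180:300,180:340]; b=cv2.imread("pics/top5.png")[130:250,330:450]
c=cv2.imread("pics/wrist5.png")
cv2.imwrite("pics/m5.png",np.hstack([cv2.resize(a,(533,400)),cv2.resize(c[::-1,::-1],(267,400)) if 0 else cv2.resize(b,(267,400))]))
E
```

```text
time_s: 11.05
position: [0.5575, -0.1307, 0.2281]
tool_rot: [[-0.995, 0.095, 0.0], [0.095, 0.995, 0.001], [-0.0, 0.001, -1.0]]
ft_force: [-0.2, -0.2, -2.7]
grip_width: 0.0607
gripper_force: 98.1
```

View pics/m5.png

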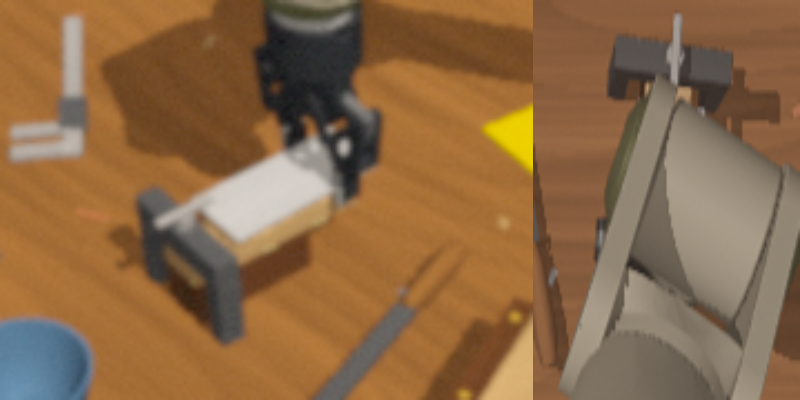

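View pics/wrist5.png

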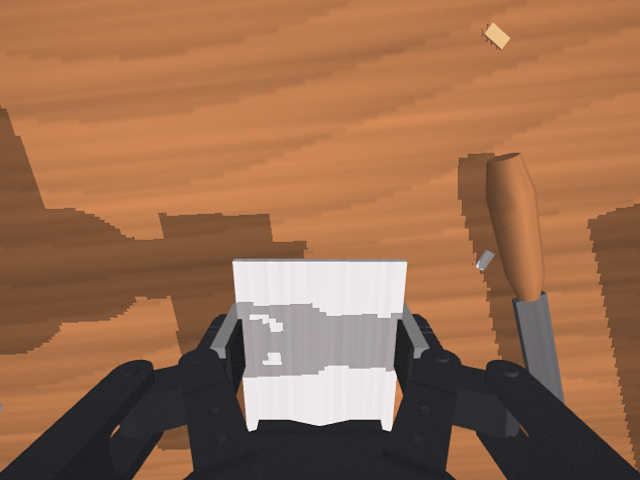

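The blank hovers over the tongue just short of the bracket. In the wrist view its near edge runs (233,261)-(407,261), level between the pads.

```bash
python3 - <<'E'
from m import *
seat=np.array([605.7,-134.9]); a=np.radians(-5.5); ex=np.array([np.cos(a),np.sin(a)]); ey=np.array([-np.sin(a),np.cos(a)])
p=dict(np.load("wrist5.npz"))
for u,v in((233.5,261),(407,261),(320,261),(248,425),(395,425)):
    w=pt(p,u,v,.0785)[:2]*1000-seat; print("wrist",u,np.round([w@ex,w@ey],1), world(p,u,v+4)[2])
p=dict(np.load("scene5.npz")); C=cloud(p); hsv=cv2.cvtColor(p["image"],cv2.COLOR_BGR2HSV); X,Y,Z=np.moveaxis(C,-1,0)
m=(X>.5)&(X<.7)&(Y>-.2)&(Y<-.07)&(Z>.065)&(Z<.092)&(hsv[...,1]<60)&(hsv[...,2]>140)
m=cv2.morphologyEx(m.astype(np.uint8),cv2.MORPH_OPEN,np.ones((2,2)))
k,l,s,_=cv2.connectedComponentsWithStats(m); m=l==1+np.argmax(s[1:,4])
v,u=np.nonzero(m); W=np.array([pt(p,x,y,.077) for x,y in zip(u,v)])[:,:2]*1000-seat; x=W@ex;y=W@ey
print("scene",m.sum(),"x far",np.percentile(x,[97,99.5]),np.median(Z[m]))
for lo in(-20,0,20,35,45): t=(x>lo)&(x<lo+12); print(lo,np.percentile(y[t],[1,99]))
t=np.c_[x,y]; print(cv2.minAreaRect(t.astype(np.float32)))
# bracket near face upper edge: dark pixels with z~.086 
m=(X>.6)&(X<.75)&(Y>-.22)&(Y<-.04)&(Z>.078)&(Z<.092)&(hsv[...,2]<90); P=C[m][:,:2]*1000-seat; print("bracket top x",np.percentile(P@ex,[2,10,50,98]),"y",np.percentile(P@ey,[2,98]))
# tongue edge in scene0/top0 
p=dict(np.load("top0.npz")); C=cloud(p); hsv=cv2.cvtColor(p["image"],cv2.COLOR_BGR2HSV); X,Y,Z=np.moveaxis(C,-1,0)
m=(X>.6)&(X<.75)&(Y>-.22)&(Y<-.04)&(Z>.08)&(Z<.092)&(hsv[...,2]<110); v,u=np.nonzero(m);W=np.array([pt(p,x,y,.086) for x,y in zip(u,v)])[:,:2]*1000-seat; print("top bracket x",np.percentile(W@ex,[1,5,50,98]),"y",np.percentile(W@ey,[1,99]))
E
```

```text
wrist 233.5 [-83.7 -30.1] 0.07758746046279202
wrist 407 [-83.6  33.2] -0.0026208539994278246
wrist 320 [-83.7   1.5] 0.07696863425532592
wrist 248 [ -8.5 -29.6] 0.07514129102985578
wrist 395 [-8.3 33.8] 0.13709203126377856
scene 640 x far [52.97993882 56.13083018] 0.07737174730298746
-20 [-26.67073781  38.43581963]
0 [-24.88245221  39.10516278]
20 [-24.8368663   39.15585368]
35 [-21.93972876  39.87354994]
45 [-10.29933928  39.74096633]
((-4.492435455322266, 6.79115104675293), (123.1890869140625, 66.88386535644531), 0.17166002094745636)
bracket top x [83.24518875 88.41370217 92.83379076 94.40176267] y [-46.34372257  59.46413216]
top bracket x [71.5755398  72.43635522 82.43103201 93.7270689 ] y [-52.68699744  56.90870892]
```

```bash
python3 -m creep '0 -0.14 0 -0.1 -0.03 0.1 50;0 -0.14 0 -0.15 -0.03 0.25 50;0 -0.14 0 -0.15 -0.03 0.38 50;0 -0.14 0 -0.15 -0.03 0.44 50;0 -0.14 0 -0.15 -0.03 0.44 50'; python3 -m creep '0 0 0 -0.04 0 0.02 50;0 0 0 -0.08 0 0.02 50;0 0 0 -0.1 0 0.02 50;0 0 0 -0.1 0 0.02 50'; 
```

```text
time_s: 11.7
position: [0.5618, -0.1324, 0.215]
tool_rot: [[-0.995, 0.096, 0.02], [0.096, 0.995, -0.001], [-0.02, 0.001, -1.0]]
ft_force: [-0.1, 0.8, -3.1]
grip_width: 0.0605
gripper_force: 98.1
time_s: 12.1
position: [0.565, -0.1327, 0.2149]
tool_rot: [[-0.995, 0.096, 0.021], [0.096, 0.995, -0.001], [-0.021, 0.001, -1.0]]
ft_force: [-0.7, 0.1, -2.8]
grip_width: 0.0605
gripper_force: 98.1
```

```bash
python3 -m creep '0 0 0 -0.03 0 0 50;0 0 0 -0.05 0 0 50;0 0 0 -0.05 0 0 50'; python3 -m creep '0 0 0 -0.03 0 0 50;0 0 0 -0.05 0 0 50;0 0 0 -0.05 0 0 50'
```

```text
time_s: 12.4
position: [0.5664, -0.1328, 0.2149]
tool_rot: [[-0.995, 0.096, 0.021], [0.096, 0.995, -0.001], [-0.021, 0.001, -1.0]]
ft_force: [0.1, -0.6, -1.8]
grip_width: 0.0604
gripper_force: 98.1
time_s: 12.7
position: [0.568, -0.133, 0.2149]
tool_rot: [[-0.995, 0.096, 0.021], [0.096, 0.995, -0.001], [-0.021, 0.001, -1.0]]
ft_force: [-0.2, -0.9, -2.8]
grip_width: 0.0606
gripper_force: 98.1
```

```bash
python3 -m creep '0 0 0 -0.03 0 0 50;0 0 0 -0.05 0 0 50;0 0 0 -0.05 0 0 50'; python3 -m creep '0 0 0 -0.03 0 0 50;0 0 0 -0.05 0 0 50;0 0 0 -0.05 0 0 50'
```

```text
time_s: 13.0
position: [0.5694, -0.1332, 0.215]
tool_rot: [[-0.995, 0.096, 0.021], [0.096, 0.995, -0.001], [-0.021, 0.001, -1.0]]
ft_force: [-0.4, 0.3, -3.3]
grip_width: 0.0605
gripper_force: 98.1
time_s: 13.3
position: [0.5706, -0.1333, 0.2148]
tool_rot: [[-0.995, 0.096, 0.019], [0.096, 0.995, -0.001], [-0.019, 0.001, -1.0]]
ft_force: [-3.1, -0.0, -2.3]
grip_width: 0.0605
gripper_force: 98.2
```

The blank touches the bracket (3 N of push-back). I ease back a touch and lower it onto the tongue.

```bash
python3 -m creep '0 0 0 0.02 0 0.02 50;0 0 0 0.02 0 0.05 50;0 0 0 0.02 0 0.05 50'; python3 -m creep '0 0 0 0 0 0.02 50;0 0 0 0 0 0.04 50;0 0 0 0 0 0.04 50'
```

```text
time_s: 13.6
position: [0.5703, -0.1332, 0.2134]
tool_rot: [[-0.995, 0.096, 0.021], [0.096, 0.995, -0.001], [-0.021, 0.001, -1.0]]
ft_force: [-1.1, -0.1, -1.9]
grip_width: 0.0603
gripper_force: 98.2
time_s: 13.9
position: [0.5703, -0.1332, 0.2132]
tool_rot: [[-0.995, 0.096, 0.022], [0.096, 0.995, -0.002], [-0.022, 0.0, -1.0]]
ft_force: [-3.9, 2.5, 6.6]
grip_width: 0.0604
gripper_force: 98.8
```

```bash
python3 -m creep '0 0 0 0 0 -0.03 50;0 0 0 0 0 -0.03 50' 20; python3 -m creep '0 0 0 0 0 0 70;0 0 0 0 0 0 85;0 0 0 0 0 0 85;0 0 0 0 0 0 85;0 0 0 0 0 0 85' && python3 -m creep '0 0 0 0 0 -0.5 85;0 0 0 0 0 -1.5 85;0 0 0 0 0 -2.5 85;0 0 0 1 0 -4 85;0 0 0 3 0 -5 85;0 0 0 5 0 -5 85;0 0 0 6 0 -5 85;0 0 0 6 0 -5 85;0 0 0 6 0 -5 85'
cat > f.py <<'E'
from m import *
p=get_image("top"); C=cloud(p); hsv=cv2.cvtColor(p["image"],cv2.COLOR_BGR2HSV); X,Y,Z=np.moveaxis(C,-1,0)
seat=np.array([605.7,-134.9]); a=np.radians(-5.5); ex=np.array([np.cos(a),np.sin(a)]); ey=np.array([-np.sin(a),np.cos(a)])
m=(X>.48)&(X<.70)&(Y>-.22)&(Y<-.05)&(Z>.05)&(Z<.075)&(hsv[...,1]<60)&(hsv[...,2]>110)
c,sz,e=rect(p,m,.063,"blank"); d=np.array(c)-seat; print("pin frame",d@ex,d@ey)
P=C[m]; A=np.c_[P[:,:2],np.ones(len(P))]; k,*_=np.linalg.lstsq(A,P[:,2],rcond=None); print("medZ",np.median(P[:,2]),"slopes",np.degrees(k[:2]))
cv2.imwrite("pics/f.png",cv2.resize(p["image"][110:260,300:500],None,fx=4,fy=4,interpolation=cv2.INTER_CUBIC))
for l in("file","square","calliper"):
    for b in spotter.boxes_of(l,p)[:1]: print(l,np.round(b["xy"]))
E
python3 f.py
```

```text
time_s: 14.1
position: [0.5703, -0.1332, 0.2133]
tool_rot: [[-0.995, 0.096, 0.021], [0.096, 0.995, -0.001], [-0.021, 0.001, -1.0]]
ft_force: [-1.5, 0.2, -0.3]
grip_width: 0.0606
gripper_force: 98.4
time_s: 14.6
position: [0.5703, -0.1332, 0.2132]
tool_rot: [[-0.995, 0.096, 0.021], [0.096, 0.995, -0.001], [-0.021, 0.001, -1.0]]
ft_force: [-0.3, -1.0, -0.1]
grip_width: 0.0852
gripper_force: 0.0
time_s: 15.5
position: [0.3872, -0.1156, 0.36]
tool_rot: [[-0.995, 0.097, 0.022], [0.097, 0.995, -0.002], [-0.022, 0.0, -1.0]]
ft_force: [1.1, -0.9, 0.0]
grip_width: 0.0853
gripper_force: 0.0
blank 1922 c [ 605.4 -138.4] size [ 64.  140.9] yaw -5.57 mean [ 605.1 -138.2]
pin frame 0.014519764576383924 -3.493261180404597
medZ 0.06283645837654717 slopes [ 0.04091203 -0.099544  ]
file [327. 196.]
square [107. 238.]
calliper [512. 192.]
```

View pics/f.png

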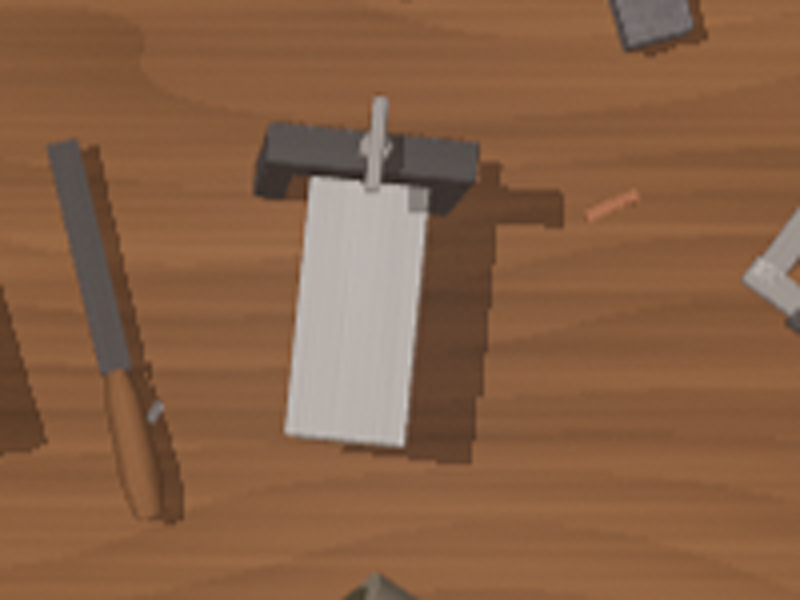

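The blank lies flat with its end at the bracket (crop (370,180)). It is about 3.5 mm off centre and straight within 0.1°, and the file and calliper lie as before. All of that is within tolerance, so I hand in.

```bash
python3 -c "
from rig import job; print(job.close_job())"
```

```text
the job is handed in; nothing more can be done
None
```

The job is handed in, though `close_job` gave no verdict: the blank was slid out, pinched, lifted and set on the tongue, measured flat, butted to the bracket, straight within about 0.1° and about 3.5 mm off centre (limit 9 mm), with no sign that the file, try square or calliper moved.

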